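# Set out the painting place

## Robot

A 7-joint arm with a two-finger parallel gripper is mounted at the origin on a cart in front of the work surface, level with it; the furniture and walls round the work are solid. World frame = base frame: x ahead of the robot, y to its left, z up, the work surface at z = 0. Lengths are in m, angles in rad, forces in N, time in s.
With the tool pointing down it reaches from about 0.425 to 0.95 m from the base axis. Payload 4.7 kg.
Tool frame: the origin (TCP) lies at the very end of the fingers, on their centre line; the grasp point (between the pads) lies 19 mm behind it; z points along the fingers, y is the line along which they close (so a half turn about z gives the same grasp; the last joint's range is limited). The gripper opens to 87 mm and grips with 3 to 60 N. Pads are 19 mm wide; open, the fingers measure 117 mm over their backs; the gripper's body (75 mm by 190 mm) begins 51 mm behind the grasp point.
Start: joints at [1.204, 0.469, -0.049, 1.532, 0.024, 1.141, -0.082], TCP at [0.224, -0.637, 0.223] pointing down, gripper open.
Joint ranges: [-2.59, 2.59], [-0.33, 1.99], [-1.39, 1.29], [0.1, 2.45], [-1.04, 4.18], [0.21, 1.99], [-2.66, 2.66]. Speed limits (rad/s): [2.57, 2.57, 3.14, 3.14, 3.14, 3.14, 3.14].

## Interface

Orientations are given as a unit quaternion [x, y, z, w].
In Python, from plant import sensors, eyes, ctrl gives the robot as it stands.
- The arm moves only by the tool servo_tool, never from a script. Its argument "steps" is one flat list of numbers, 5 for each row, row after row: the finger opening in m, from 0 to 0.087, then the shift along the tool's x, y, z in m, then the turn about the tool's z in degrees. In form: [claw, x, y, z, yaw, claw, x, y, z, yaw, ...]. A call has 1 to 8 rows; each row shifts and turns the commanded pose from where the row before left it, along the tool's axes as they then stand; what a row does not reach is not made up. A row lasts 1/8 s, in which the tool goes at most 62.5 mm and 10.7 degrees, less where a joint would pass 70% of its speed; a pose out of reach is approached as far as the arm can. A call with a gripper value outside its range is refused whole. The fingers move at their own pace and stop on an object; the grip force is fixed at half the most. Time passes only in rows, so rows that do not move let the fingers close. It gives the time, the measured TCP pose, the force, the opening and the grip force at its end, in the units of the state.
- sensors.state(): the state, without advancing time (a new reading comes with each control period).
- eyes.get_image(name): name is "scene" or "top" or "wrist"; returns (picture, depth): 384x512x3 uint8, red, green, blue; 384x512 float32, m along the optical axis (not along the pixel's ray), 0 where there is no reading.
- eyes.camera_info(name): a dict with "mtx" (3x3 intrinsics, pixels), "k1" (the pictures are not rectified: a ray, as slopes to the right and down, at radius r is drawn at 1 + k1 r^2 times it, then the intrinsics apply), "T" (4x4, takes a point from camera to world coordinates); the wrist camera has in their place "hand_eye" (4x4, takes a point from camera to tool coordinates, whose origin is the TCP and whose axes are the flange's). Camera axes: x right, y up, looking along -z (the intrinsics and any distortion apply to the point x, -y, -z); pixel columns grow to the right and rows downward; lengths in m; the calibration is good to about 2 mm. A picture is of the moment at which its call begins: read the wrist's pose just before it. camera_info takes no time and is no camera call.
- ctrl.close_job(): hands the job in; it is judged then, once.
The state is a dict: "time": time; "joint_pos": joint angles; "dq": joint speeds; "joint_efforts": joint torques, N m; "position": TCP position; "tool_rot": TCP orientation; "wrist_force": force on the tool from outside, world axes, zero at the start; "wrist_torque": the same for the moment, N m; "gripper_width": opening from 0.0 (shut) to 1.0 (fully open); "grip_force": force on a finger pad.
Only numpy, scipy, OpenCV 4.12 (cv2) and the standard library are available. Lean on these libraries where they do the work, as an engineer would, in place of code of your own. Each camera call takes 0.05 s, during which the arm holds its last target. There are 200 camera calls.

## Task

Set out the painting place: stand the white wax pot with the tan lid in the middle well of the wooden pot rail, the blue pot in the well to the left of it and the black-lidded jar in the well to the right of it (left and right as seen from the robot), and stand the orange-red pot with the plain off-white lid squarely on top of the wax pot. Put the plywood block from the row of pots, which is to be painted, upright in the middle of the wooden board, its longer side along the board's longer side. Leave the small ink bottle and the eraser where they are.

Things in the scene. Friction and masses are not known exactly. Their poses are not given: they have to be found in the camera images.
- rail: Fixed flat pot rail of light wood, 96 (x) x 280 (y) x 8 mm, left or right of the board, with three round cork-lined wells in a row, 76 mm across, 4 mm deep (floor 4 mm above the table). Origin: centre of its underside; its y axis runs along the row to the left end as seen from the robot (turned 0.28 to 0.58 rad clockwise). Wells at y = +92 mm (left), 0 (middle), -92 mm (right), x = 0.
- board: Fixed rectangular brown wooden board (plank offcut) lying flat on the table, 130 (its x) x 90 (its y) x 18 mm. Origin at the centre of its underside; its top is 18 mm above the table. Its long side lies roughly across the robot's view, like the rail.
- wax_pot_c (a point): Round low pot, white below with a tan lid whose top bears a pale pattern, 62 mm across, 35 mm high, flat top. Grip it round the body. The point is its centre, half-way up; z up along its axis.
- blue_pot_c (a point): Round blue lidded pot, 63 mm across at the lid, 60 mm at the body, 44 mm high. Grip it round the body. The point is its centre, half-way up; z up along its axis.
- black_jar_c (a point): Round light grey-white jar with a black lid, 68 mm across at the lid, 64 mm at the body, 62 mm high. Grip it round the body. The point is its centre, half-way up; z up along its axis.
- coral_pot_c (a point): Round orange-red pot with a plain off-white lid, 55 mm across at the lid, 52 mm at the body, 49 mm high. Grip it round the body. The point is its centre, half-way up; z up along its axis.
- block_c (a point): Pale plywood block standing in the row with the pots (other blocks farther back on the table are not meant), 50 (its x) x 70 (its y) x 50 (z) mm. Grip it across the 50 mm. The point is its centre, half-way up; axes along its sides.
- ink_bottle: Bystander: little mauve bottle near the right end of the row of pots with a tall black cap, 31 mm across, 79 mm high, loose. Origin at the centre of its underside.
- the_eraser: Bystander: blue and white eraser lying flat, 23 x 45 x 13 mm, loose. Origin at the centre of its underside.
Mind the look-alikes: they are no part of the job. What is shaped like the part that bears coral_pot_c but purple is not meant. Leave any yellow look-alike of the part that bears black_jar_c alone.

How it is judged:
By the outcome, as a careful person would: the job done as asked, in the order asked, and still so for the second after the job is handed in, with the robot touching nothing.
It also fails if it takes over 133 s, if anything falls off the work surface, if the arm or the gripper's body presses on something with over 40 N, if the wrist force passes 120 N, or if a joint passes its speed limit or range.

## Working session

There is one attempt and no reset: what is moved stays moved. The work goes in short steps, Python scripts to look and compute and a tool call to move; the robot and the scene stay as the last step left them, time stands still between calls to the robot, and variables do not carry over. Pictures are saved under pics/ and viewed, at most 14 in all, crops included, and the job is handed in when it is done.

Besides the shell and the picture viewer there is one more tool, called as a command line: name --argument value ..., lists and objects as JSON in quotes. servo_tool: Moves the arm, as the interface text tells. Its arguments: {"type":"object","properties":{"steps":{"type":"array","items":{"type":"number"}}},"required":["steps"]}

```bash
mkdir -p pics; ls; cat > h.py <<'E'
import numpy as np, cv2
from plant import sensors, eyes, ctrl
from scipy.spatial.transform import Rotation as R
def grab(n):
    s=sensors.state(); im,d=eyes.get_image(n); return im,d,s
def camT(n,s):
    i=eyes.camera_info(n)
    if 'T' in i: return i,np.array(i['T'])
    T=np.eye(4); T[:3,:3]=R.from_quat(s['tool_rot']).as_matrix(); T[:3,3]=s['position']
    return i,T@np.array(i['hand_eye'])
def rays(n,px,s=None):
    i,T=camT(n,s); K=np.array(i['mtx'],float)
    px=np.asarray(px,float).reshape(-1,1,2)
    u=cv2.undistortPoints(px,K,np.array([i['k1'],0,0,0.]))[:,0]
    d=np.c_[u[:,0],-u[:,1],-np.ones(len(u))]
    return T[:3,3],d@T[:3,:3].T
def onplane(n,px,z,s=None):
    o,d=rays(n,px,s); t=(z-o[2])/d[:,2]; return o+d*t[:,None]
def cloud(n,d,s=None):
    h,w=d.shape; v,u=np.mgrid[:h,:w]; o,r=rays(n,np.c_[u.ravel(),v.ravel()],s)
    return (o+r*d.ravel()[:,None]).reshape(h,w,3)
def save(im,f): cv2.imwrite('pics/'+f,im[:,:,::-1])
E
python3 - <<'E'
from h import *
for n in ('scene','top'):
    im,d,s=grab(n); save(im,n+'0.png'); np.savez('/tmp/'+n,im=im,d=d); i,T=camT(n,s); print(n,T[:3,3].round(3),(-T[:3,2]).round(2),i['mtx'],i['k1'])
print(sensors.state())
print(eyes.camera_info('wrist'))
a=cv2.imread('pics/scene0.png');b=cv2.imread('pics/top0.png')
E
```

```text
pics
scene [ 0.034 -1.071  0.701] [ 0.47  0.66 -0.58] [[435.41150609   0.         249.42496623]
 [  0.         435.41150609 191.34684965]
 [  0.           0.           1.        ]] -0.013310989869290638
top [ 0.329 -0.297  1.237] [ 0.2  -0.02 -0.98] [[496.26337795   0.         253.04874703]
 [  0.         496.26337795 192.36213208]
 [  0.           0.           1.        ]] -0.07624677029067412
{'time': 0.1, 'joint_pos': array([ 1.20410543,  0.46938269, -0.04859099,  1.53358049,  0.02414923,
        1.14101935, -0.08230207]), 'dq': array([-0.00027005, -0.00184919, -0.00135217, -0.00105607, -0.00116466,
       -0.00195307, -0.00121243]), 'joint_efforts': array([ 5.69633594e-04, -5.09166706e+01, -8.11129482e-02, -2.36827773e+01,
       -6.14388194e-02,  3.44453158e-02,  8.11114955e-05]), 'position': array([ 0.22351193, -0.63633861,  0.22158707]), 'tool_rot': array([ 9.85766929e-01,  1.68115283e-01, -2.05602734e-04, -8.77642508e-04]), 'wrist_force': array([-0.86340679, -0.33369888,  0.01999859]), 'wrist_torque': array([-0.02574139, -0.01046639, -0.04367314]), 'grip_force': 0.0, 'gripper_width': 1.0014963862338462}
{'mtx': array([[321.14719719,   0.        , 251.11689926],
       [  0.        , 321.14719719, 188.09557418],
       [  0.        ,   0.        ,   1.        ]]), 'k1': -0.002615778248047363, 'hand_eye': array([[ 3.96886603e-04,  9.62811687e-01,  2.70173090e-01,
         7.30519519e-02],
       [ 9.99999493e-01, -1.32129899e-04, -9.98138606e-04,
        -4.45849097e-04],
       [-9.25321571e-04,  2.70173349e-01, -9.62811251e-01,
        -1.61458169e-01],
       [ 0.00000000e+00,  0.00000000e+00,  0.00000000e+00,
         1.00000000e+00]])}
```

View pics/scene0.png

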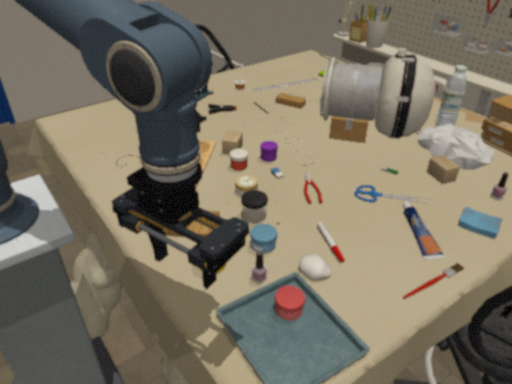

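View pics/top0.png

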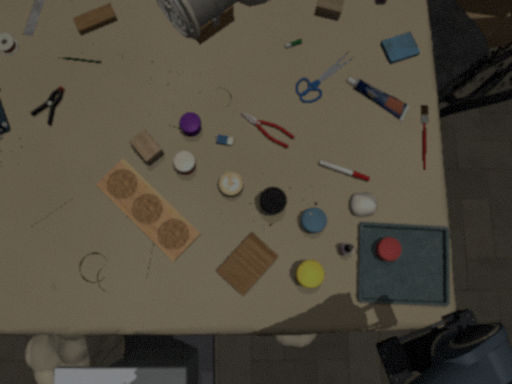

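The top view (up = ahead, right = robot's right) shows the rail at (150,208) and the board at (247,263). The row runs block (147,147), coral with off-white lid (184,162), wax (231,183), black jar (272,201), blue pot (313,220) and ink bottle (346,249).

Things that could be mistaken for the targets:
- **Coral:** purple pot (190,124) and red pot on the tray (389,249). I choose (184,162), with the off-white lid.
- **Black jar:** yellow jar (311,274). I choose (272,201).
- **Block:** blocks farther back at (329,8) and (95,18). I choose (147,147).
- **Wax pot:** coral's pale lid (184,162) and the white stone (362,204). I choose (231,183).
- **Blue pot:** blue sponge (400,47) and eraser (224,140). I choose (313,220).

```bash
cat > m.py <<'E'
from h import *
z=np.load('/tmp/top.npz'); im,d=z['im'],z['d']
P=cloud('top',d)
crop=im[100:310,80:370]; cv2.imwrite('pics/crop0.png',cv2.resize(crop[:,:,::-1],None,fx=2.7,fy=2.7,interpolation=cv2.INTER_CUBIC))
tab=P[290:320,150:280].reshape(-1,3); print('table z',np.median(tab[:,2]),tab[:,2].std())
for nm,(u,v),h in [('block',(147,147),.05),('coral',(184,162),.049),('wax',(231,183),.035),('jar',(272,201),.062),('blue',(313,220),.044),('yellow',(311,274),.062),('ink',(346,249),.079),('purple',(190,124),.049)]:
    w=P[v-26:v+26,u-26:u+26]; m=((w[:,:,2]>h-.010)&(w[:,:,2]<h+.015)).astype(np.uint8)
    n,l,st,c=cv2.connectedComponentsWithStats(m)
    k=1+np.argmax(st[1:,4]); cc=c[k]+[u-26,v-26]
    p=onplane('top',[cc],h)[0]
    cn=cv2.findContours((l==k).astype(np.uint8),0,2)[0][0][:,0]+[u-26,v-26]
    q=onplane('top',cn,h)[:,:2].astype(np.float32); r=cv2.minAreaRect(q*1000)
    print(nm,p.round(4),'zmed',np.median(w[l==k][:,2]).round(3),'rect',np.round(r[0],1),np.round(r[1],1),round(r[2],1))
E
python3 m.py
```

```text
table z 0.000865892109893962 0.0765721766872233
block [ 0.6868 -0.0578  0.05  ] zmed 0.05 rect [687.  -57.7] [72.8 50.2] 40.8
coral [ 0.6451 -0.1553  0.049 ] zmed 0.049 rect [ 645.3 -154.9] [53.8 52.9] 27.0
wax [ 0.5911 -0.2702  0.035 ] zmed 0.035 rect [ 591.1 -270.3] [61.1 59. ] 26.5
jar [ 0.5434 -0.3721  0.062 ] zmed 0.062 rect [ 543.7 -373.1] [65.3 63.7] 89.5
blue [ 0.4965 -0.4711  0.044 ] zmed 0.044 rect [ 497.7 -472.1] [58.8 61.6] 88.2
yellow [ 0.3666 -0.454   0.062 ] zmed 0.062 rect [ 367.1 -454.4] [63.8 63.2] 88.4
ink [ 0.4261 -0.5493  0.079 ] zmed 0.078 rect [ 426.6 -549.5] [13.1 13.6] 42.9
purple [ 0.7466 -0.1682  0.049 ] zmed 0.049 rect [ 747.  -169.2] [53.  52.9] 89.5
```

View pics/crop0.png

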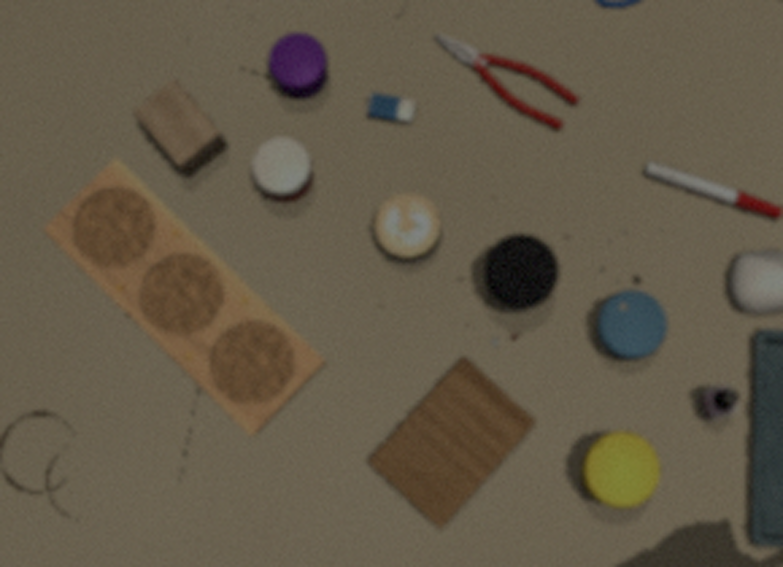

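The crop confirms the choices: coral with off-white lid at crop (282,165), wax with pale pattern (407,225), black lid (520,272), blue (630,325), block (180,125). Next are the rail wells and the board.

```bash
cat > m2.py <<'E'
from h import *
z=np.load('/tmp/top.npz'); im,d=z['im'],z['d']
lab=cv2.cvtColor(cv2.GaussianBlur(im,(3,3),0),cv2.COLOR_RGB2LAB).astype(int)
hsv=cv2.cvtColor(im,cv2.COLOR_RGB2HSV)
for q in [(150,208-18),(147,208),(110,195),(247,263),(200,280),(135,195)]: print(q,hsv[q[1],q[0]],im[q[1],q[0]])
P=cloud('top',d)
S=hsv[:,:,1].astype(int)
def comp(m,u,v):
    m=cv2.morphologyEx(m.astype(np.uint8),cv2.MORPH_CLOSE,np.ones((3,3)))
    n,l,st,c=cv2.connectedComponentsWithStats(m); k=l[v,u]; return (l==k) if k else None
tb=np.median(S[290:320,150:280]); print('S table',tb)
for nm,(u,v),h in [('rail',(147,190),.008),('board',(247,263),.018)]:
    m=comp(S>tb+25,u,v)
    if m is None: print('none');continue
    print(m.sum())
    cn=max(cv2.findContours(m.astype(np.uint8),0,2)[0],key=cv2.contourArea)[:,0]
    q=onplane('top',cn,h)[:,:2].astype(np.float32)*1000; r=cv2.minAreaRect(q)
    print(nm,np.round(r[0],1),np.round(r[1],1),round(r[2],1),cn.min(0),cn.max(0))
    w=P[m]; print('depth z',np.median(w[:,2]))
E
python3 m2.py
```

```text
(150, 190) [ 16 110 123] [123  99  70]
(147, 208) [ 16 130  86] [86 66 42]
(110, 195) [ 16 114 116] [116  91  64]
(247, 263) [ 15 135  85] [85 63 40]
(200, 280) [ 18  68 109] [109  97  80]
(135, 195) [ 15 113 120] [120  93  67]
S table 64.0
4189
rail [534.4 -58.4] [282.2  95.8] 45.6 [ 96 160] [199 260]
depth z 0.006355208246935584
1959
board [ 395.6 -307.9] [ 90.8 129.5] 47.0 [217 233] [277 295]
depth z 0.01829178604441717
```

```bash
cat > go.py <<'E'
# go.py x y z tool_y_angle_deg : remaining yaw, then shift in tool axes after the yaw
import sys; from h import *
x,y,z,a=map(float,sys.argv[1:5]); s=sensors.state(); M=R.from_quat(s['tool_rot']).as_matrix()
a0=np.degrees(np.arctan2(M[1,1],M[0,1])); dw=(a-a0+180)%360-180
Y=np.array([np.cos(np.radians(a)),np.sin(np.radians(a)),0]);X=np.array([-Y[1],Y[0],0])
dp=np.array([x,y,z])-s['position']
print('ang %.1f yaw %.1f  shift x %.1f y %.1f z(down) %.1f mm  t %.2f tilt %.3f'%(a0,-dw,1e3*dp@X,1e3*dp@Y,-1e3*dp[2],s['time'],M[2,2]))
E
python3 go.py .5911 -.2702 .15 -35
```

```text
ang -70.6 yaw -35.6  shift x 510.8 y 91.1 z(down) 71.6 mm  t 0.10 tilt -1.000
```

servo_tool --steps '[0.087,0,0,0,-8.9,0.087,0,0,0,-8.9,0.087,0,0,0,-8.9,0.087,0,0,0,-8.9,0.087,0.057,0.01,0,0,0.087,0.057,0.01,0,0,0.087,0.057,0.01,0,0,0.087,0.057,0.01,0,0]'

```text
time: 1.1
position: [0.3883, -0.4716, 0.2222]
tool_rot: [0.887, 0.461, -0.0, -0.0]
wrist_force: [1.0, -0.4, -0.7]
gripper_width: 1.001
grip_force: 0.0
```

servo_tool --steps '[0.087,0.056,0.01,0.01,0,0.087,0.056,0.01,0.01,0,0.087,0.056,0.01,0.01,0,0.087,0.056,0.01,0.01,0,0.087,0.056,0.01,0.01,0,0.087,0,0,0,0,0.087,0,0,0,0]'

```text
time: 1.98
position: [0.5886, -0.2731, 0.172]
tool_rot: [0.887, 0.461, -0.001, -0.0]
wrist_force: [-0.9, -0.0, -0.7]
gripper_width: 1.005
grip_force: 0.0
```

```bash
python3 go.py .5911 -.2702 .007 -35; python3 - <<'E'
from h import *
im,d,s=grab('wrist'); save(im,'w1.png'); np.savez('/tmp/w1',im=im,d=d)
P=cloud('wrist',d,s)
z=P[:,:,2]
m=((z>.027)&(z<.045)&(np.hypot(P[:,:,0]-.591,P[:,:,1]+.27)<.05)).astype(np.uint8)
cn=max(cv2.findContours(m,0,2)[0],key=cv2.contourArea)
(c,r)=cv2.minEnclosingCircle(cn); mm=cv2.moments(cn); c2=[mm['m10']/mm['m00'],mm['m01']/mm['m00']]
print(c,r,c2,onplane('wrist',[c,c2],.035,s))
E
```

```text
ang -35.0 yaw -0.0  shift x 3.8 y 0.4 z(down) 165.0 mm  t 1.98 tilt -1.000
(253.80726623535156, 170.84088134765625) 31.533733367919922 [253.82723271491446, 170.91832414062063] [[ 0.5937397  -0.26881088  0.035     ]
 [ 0.59371213 -0.26888361  0.035     ]]
```

View pics/w1.png

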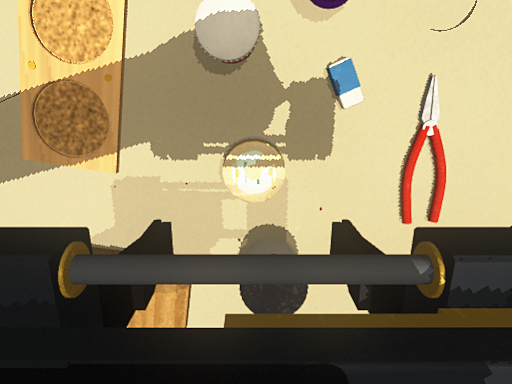

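The wrist view shows the wax pot at (254,171) between the finger tips (165,230) and (340,230). It agrees with the top view to 3 mm. I go down and grip it.

servo_tool --steps '[0.087,0.005,0.001,0.05,0,0.087,0,0,0.05,0,0.087,0,0,0.045,0,0.087,0,0,0.02,0,0.087,0,0,0,0,0.05,0,0,0,0,0.05,0,0,0,0,0.05,0,0,0,0]'

```text
time: 3.02
position: [0.5935, -0.2694, 0.0089]
tool_rot: [0.887, 0.461, 0.001, 0.001]
wrist_force: [0.2, -0.2, -0.6]
gripper_width: 0.742
grip_force: 0.0
```

servo_tool --steps '[0.05,0,0,0,0,0.05,0,0,0,0]'

```text
time: 3.28
position: [0.5934, -0.2693, 0.0086]
tool_rot: [0.887, 0.461, 0.0, 0.001]
wrist_force: [-0.8, 1.6, 5.8]
gripper_width: 0.699
grip_force: 30.0
```

```bash
python3 go.py .5344 -.0584 .11 -35
```

```text
ang -35.0 yaw -0.0  shift x 139.0 y -169.3 z(down) -101.4 mm  t 3.27 tilt -1.000
```

```bash
cat > wells.py <<'E'
from h import *
def fit(im,n,s,u,v,r,dark):
    g=cv2.medianBlur(im,3)[:,:,2].astype(int) # blue channel
    x0,y0=max(u-r,0),max(v-r,0); w=g[y0:v+r,x0:u+r]
    m=(w<dark).astype(np.uint8); m=cv2.morphologyEx(cv2.morphologyEx(m,3,np.ones((5,5))),2,np.ones((5,5)))
    cn=[c for c in cv2.findContours(m,0,1)[0]]; c=max(cn,key=cv2.contourArea)
    h=cv2.convexHull(c); e=cv2.fitEllipse(h); c0=np.array(e[0])+[x0,y0]
    print(n,c0.round(1),np.round(e[1],1),onplane(n,[c0],.007,s)[0].round(4))
E
python3 - <<'E'
from wells import *
z=np.load('/tmp/top.npz'); im=z['im']
for q in [(123,184),(147,208),(173,235)]: fit(im,'top',None,*q,20,56)
E
python3 -c "
import numpy as np
im=np.load('/tmp/w1.npz')['im']; print(im[100:140:10,72], im[130,20:130:8])"
```

```text
top [121.6 183.8] [29.  30.1] [0.5987 0.0079 0.007 ]
top [146.4 208.5] [29.1 29.9] [ 0.5346 -0.0569  0.007 ]
top [172.6 234. ] [29.5 30.3] [ 0.4698 -0.1241  0.007 ]
[[141  99  50]
 [135  95  48]
 [130  91  48]
 [124  87  46]] [[147 132 100]
 [175 129  71]
 [ 94  70  40]
 [153 107  55]
 [156 110  57]
 [128  92  45]
 [172 122  63]
 [145 104  54]
 [146 103  53]
 [145 102  51]
 [137  96  51]
 [163 120  69]
 [192 142  79]
 [151 135  97]]
```

servo_tool --steps '[0.05,0,0,-0.05,0,0.05,0,0,-0.05,0,0.05,0.035,-0.042,0,0,0.05,0.035,-0.042,0,0,0.05,0.035,-0.042,0,0,0.05,0.034,-0.042,0,0,0.05,0,0,0,0,0.05,0,0,0,0]'

```text
time: 4.28
position: [0.5351, -0.0593, 0.1075]
tool_rot: [0.887, 0.461, -0.0, 0.0]
wrist_force: [-0.7, -0.5, 0.3]
gripper_width: 0.697
grip_force: 30.0
```

```bash
python3 - <<'E'
from h import *
im,d,s=grab('wrist'); save(im,'w2.png'); np.savez('/tmp/w2',im=im,d=d,p=s['position'],q=s['tool_rot'])
E
python3 go.py .5344 -.0584 .0135 -35
```

```text
ang -35.1 yaw -0.1  shift x 0.9 y -1.7 z(down) 94.0 mm  t 4.33 tilt -1.000
```

View pics/w2.png

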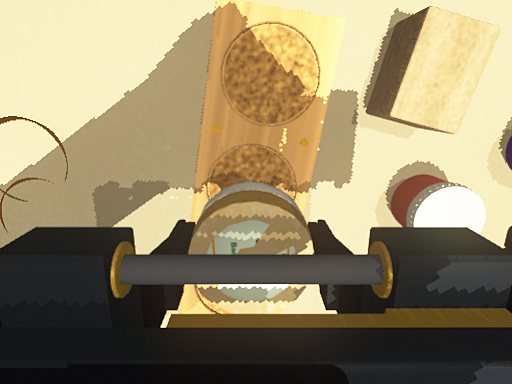

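The wax pot is held above the middle well, whose far rim shows at (251,150). The left well is centred at about (271,74).

```bash
python3 - <<'E'
from h import *
z=np.load('/tmp/w2.npz'); s=dict(position=z['p'],tool_rot=z['q'])
# left well rim extremes read from picture: left 222, right 320, top 23, bottom 126; 
print(onplane('wrist',[[222,74],[320,74],[271,23],[271,126],[271,74.5]],.008,s).round(4))
E
```

```text
[[ 0.5686  0.0284  0.008 ]
 [ 0.6302 -0.0147  0.008 ]
 [ 0.6193  0.0363  0.008 ]
 [ 0.5773 -0.0258  0.008 ]
 [ 0.5992  0.0065  0.008 ]]
```

servo_tool --steps '[0.05,0.001,-0.001,0.045,0,0.05,0,0,0.03,0,0.05,0,0,0.012,0,0.05,0,0,0.006,0,0.05,0,0,0.001,0,0.05,0,0,0,0]'

```text
time: 5.08
position: [0.5357, -0.0576, 0.0144]
tool_rot: [0.887, 0.461, 0.001, 0.001]
wrist_force: [0.2, 0.0, 0.4]
gripper_width: 0.699
grip_force: 30.0
```

servo_tool --steps '[0.087,0,0,0,0,0.087,0,0,0,0,0.087,0,0,0,0,0.087,0,0,-0.04,0,0.087,0,0,-0.055,0,0.087,0,0,-0.055,0,0.087,0,0,0,0,0.087,0,0,0,0]'

```text
time: 6.08
position: [0.5343, -0.0576, 0.1632]
tool_rot: [0.887, 0.461, -0.0, 0.0]
wrist_force: [-0.5, 0.1, -0.7]
gripper_width: 0.999
grip_force: 0.0
```

```bash
python3 go.py .4965 -.4711 .16 -35
```

```text
ang -35.1 yaw -0.1  shift x -360.4 y 206.2 z(down) 3.2 mm  t 6.08 tilt -1.000
```

servo_tool --steps '[0.087,-0.051,0.029,0,0,0.087,-0.051,0.029,0,0,0.087,-0.051,0.029,0,0,0.087,-0.051,0.029,0,0,0.087,-0.051,0.03,0,0,0.087,-0.051,0.03,0,0,0.087,-0.054,0.03,0,0,0.087,0,0,0,0]'

```text
time: 7.08
position: [0.4921, -0.4767, 0.1601]
tool_rot: [0.889, 0.457, -0.002, -0.001]
wrist_force: [-0.1, 0.5, -1.2]
gripper_width: 1.0
grip_force: 0.0
```

```bash
cat > top.py <<'E'
# top.py x y h : top-face centre from the wrist camera near (x,y)
import sys; from h import *
x,y,h=map(float,sys.argv[1:4]); im,d,s=grab('wrist'); P=cloud('wrist',d,s); z=P[:,:,2]
m=((z>h-.008)&(z<h+.01)&(np.hypot(P[:,:,0]-x,P[:,:,1]-y)<.055)).astype(np.uint8)
cn=max(cv2.findContours(m,0,2)[0],key=cv2.contourArea); (c,r)=cv2.minEnclosingCircle(cn)
q=onplane('wrist',cn[:,0],h,s)[:,:2].astype(np.float32)
print('circle px',np.round(c,1),round(r,1),'world',onplane('wrist',[c],h,s)[0].round(4),'world circ',cv2.minEnclosingCircle(q),'zmed',np.median(z[m>0]).round(4),'rect',cv2.minAreaRect(q*1000))
E
python3 go.py .4965 -.4711 .007 -35; python3 top.py .4965 -.4711 .044
```

```text
ang -35.6 yaw -0.6  shift x 7.1 y 0.4 z(down) 153.1 mm  t 7.08 tilt -1.000
circle px [255.6 174.4] 35.0 world [ 0.4989 -0.4722  0.044 ] world circ ((0.4986098110675812, -0.47259217500686646), 0.03133364021778107) zmed 0.0433 rect ((498.54412841796875, -472.6636657714844), (61.49272155761719, 61.65523147583008), 87.97314453125)
```

servo_tool --steps '[0.087,0.004,0.001,0.05,0,0.087,0,0,0.04,0,0.087,0,0,0,0]'

```text
time: 7.5
position: [0.4979, -0.4636, 0.0688]
tool_rot: [0.887, 0.463, -0.002, -0.005]
wrist_force: [0.1, -0.3, 0.5]
gripper_width: 0.998
grip_force: 0.0
```

```bash
python3 go.py .498 -.472 .008 -35
```

```text
ang -34.9 yaw 0.1  shift x -6.8 y 4.9 z(down) 60.8 mm  t 7.50 tilt -1.000
```

servo_tool --steps '[0.087,0,0,0,0,0.087,0,0,0,0]'

```text
time: 7.75
position: [0.5012, -0.4683, 0.0758]
tool_rot: [0.887, 0.462, 0.001, 0.002]
wrist_force: [-0.3, 0.4, 0.2]
gripper_width: 0.998
grip_force: 0.0
```

```bash
python3 go.py .498 -.472 .008 -35
```

```text
ang -35.0 yaw -0.0  shift x -4.9 y -0.5 z(down) 67.8 mm  t 7.75 tilt -1.000
```

servo_tool --steps '[0.087,-0.005,0,0.03,0,0.087,0,0,0.03,0,0.087,0,0,0.008,0,0.087,0,0,0,0,0.05,0,0,0,0,0.05,0,0,0,0,0.05,0,0,0,0,0.05,0,0,0,0]'

```text
time: 8.75
position: [0.4974, -0.4722, 0.0061]
tool_rot: [0.887, 0.461, 0.0, 0.001]
wrist_force: [-0.0, -0.6, 1.6]
gripper_width: 0.681
grip_force: 30.0
```

servo_tool --steps '[0.05,0,0,0,0]'

```text
time: 8.88
position: [0.4974, -0.4722, 0.0061]
tool_rot: [0.887, 0.461, 0.0, 0.001]
wrist_force: [-0.2, -1.0, 2.4]
gripper_width: 0.681
grip_force: 30.0
```

```bash
python3 go.py .5989 .0072 .11 -35
```

```text
ang -35.0 yaw -0.0  shift x 450.9 y -191.8 z(down) -103.9 mm  t 8.88 tilt -1.000
```

servo_tool --steps '[0.05,0,0,-0.055,0,0.05,0,0,-0.055,0,0.05,0.05,-0.021,0,0,0.05,0.05,-0.021,0,0,0.05,0.05,-0.021,0,0,0.05,0.05,-0.021,0,0,0.05,0.05,-0.021,0,0,0.05,0.05,-0.021,0,0]'

```text
time: 9.88
position: [0.5659, -0.1522, 0.1153]
tool_rot: [0.887, 0.461, -0.0, -0.0]
wrist_force: [0.5, 0.5, -1.3]
gripper_width: 0.676
grip_force: 30.0
```

servo_tool --steps '[0.05,0.05,-0.022,0,0,0.05,0.05,-0.022,0,0,0.05,0.051,-0.022,0,0,0.05,0,0,0.04,0,0.05,0,0,0,0,0.05,0,0,0,0,0.05,0,0,0,0]'

```text
time: 10.75
position: [0.5997, 0.0065, 0.0769]
tool_rot: [0.888, 0.461, 0.001, 0.001]
wrist_force: [1.2, -0.4, -1.4]
gripper_width: 0.68
grip_force: 30.0
```

```bash
python3 go.py .5989 .0072 .0105 -35
```

```text
ang -35.2 yaw -0.2  shift x 0.1 y -1.0 z(down) 66.4 mm  t 10.75 tilt -1.000
```

servo_tool --steps '[0.05,0,-0.001,0.035,0,0.05,0,0,0.02,0,0.05,0,0,0.008,0,0.05,0,0,0.003,0,0.05,0,0,0,0,0.05,0,0,0,0]'

```text
time: 11.5
position: [0.5987, 0.0083, 0.0102]
tool_rot: [0.887, 0.461, 0.001, 0.0]
wrist_force: [-1.0, 0.0, 0.2]
gripper_width: 0.676
grip_force: 30.0
```

```bash
python3 go.py .5989 .0072 .0105 -35
```

```text
ang -35.0 yaw -0.0  shift x -0.8 y 0.8 z(down) -0.3 mm  t 11.50 tilt -1.000
```

Release, rise, and go to the jar.

servo_tool --steps '[0.087,0,0,0,0,0.087,0,0,0,0,0.087,0,0,0,0,0.087,0,0,-0.04,0,0.087,0,0,-0.055,0,0.087,0,0,-0.055,0,0.087,0,0,0,0]'

```text
time: 12.38
position: [0.6013, 0.0087, 0.1647]
tool_rot: [0.887, 0.461, 0.005, 0.002]
wrist_force: [0.2, -0.1, 0.2]
gripper_width: 0.997
grip_force: 0.0
```

```bash
python3 go.py .544 -.373 .16 -35
```

```text
ang -35.1 yaw -0.1  shift x -345.6 y 172.0 z(down) 4.7 mm  t 12.38 tilt -1.000
```

servo_tool --steps '[0.087,-0.049,0.025,0,0,0.087,-0.049,0.025,0,0,0.087,-0.049,0.025,0,0,0.087,-0.049,0.025,0,0,0.087,-0.049,0.024,0,0,0.087,-0.049,0.024,0,0,0.087,-0.05,0.024,0,0,0.087,0,0,0,0]'

```text
time: 13.38
position: [0.5376, -0.3787, 0.1577]
tool_rot: [0.889, 0.457, -0.002, 0.0]
wrist_force: [0.2, 1.5, -1.0]
gripper_width: 1.0
grip_force: 0.0
```

servo_tool --steps '[0.087,0,0,0,0,0.087,0,0,0,0]'

```text
time: 13.62
position: [0.542, -0.3699, 0.1592]
tool_rot: [0.886, 0.463, 0.0, -0.001]
wrist_force: [0.8, 0.5, 1.0]
gripper_width: 1.0
grip_force: 0.0
```

```bash
python3 go.py .544 -.373 .015 -35; python3 top.py .544 -.373 .062
```

```text
ang -34.9 yaw 0.1  shift x -1.4 y 3.4 z(down) 144.2 mm  t 13.62 tilt -1.000
circle px [256.5 187.3] 39.5 world [ 0.546  -0.3708  0.062 ] world circ ((0.5456745624542236, -0.37147411704063416), 0.033341214060783386) zmed 0.0613 rect ((545.69384765625, -371.6643981933594), (66.04530334472656, 65.24425506591797), 68.31243896484375)
```

servo_tool --steps '[0.087,0,0.003,0.05,0,0.087,0,0,0.04,0,0.087,0,0,0.035,0,0.087,0,0,0.019,0,0.087,0,0,0,0,0.055,0,0,0,0,0.055,0,0,0,0,0.055,0,0,0,0]'

```text
time: 14.68
position: [0.5442, -0.3744, 0.0167]
tool_rot: [0.887, 0.461, 0.0, 0.001]
wrist_force: [-0.4, -0.4, -0.1]
gripper_width: 0.747
grip_force: 0.0
```

servo_tool --steps '[0.055,0,0,0,0,0.055,0,0,0,0]'

```text
time: 14.92
position: [0.5442, -0.3743, 0.0166]
tool_rot: [0.887, 0.461, 0.0, 0.001]
wrist_force: [-0.0, 0.2, 6.0]
gripper_width: 0.723
grip_force: 30.0
```

```bash
python3 go.py .470 -.1241 .13 -35
```

```text
ang -35.1 yaw -0.1  shift x 162.4 y -204.3 z(down) -113.4 mm  t 14.93 tilt -1.000
```

servo_tool --steps '[0.055,0,0,-0.055,0,0.055,0,0,-0.055,0,0.055,0.032,-0.041,0,0,0.055,0.032,-0.041,0,0,0.055,0.032,-0.041,0,0,0.055,0.032,-0.041,0,0,0.055,0.033,-0.04,0,0,0.055,0,0,0.02,0]'

```text
time: 15.92
position: [0.4689, -0.1207, 0.1063]
tool_rot: [0.886, 0.465, 0.001, 0.0]
wrist_force: [0.2, -0.2, -1.9]
gripper_width: 0.728
grip_force: 30.0
```

servo_tool --steps '[0.055,0,0,0,0,0.055,0,0,0,0,0.055,0,0,0,0]'

```text
time: 16.3
position: [0.4697, -0.1258, 0.106]
tool_rot: [0.888, 0.461, 0.0, 0.0]
wrist_force: [0.9, -0.3, -1.8]
gripper_width: 0.728
grip_force: 30.0
```

```bash
python3 go.py .4694 -.1249 .021 -35
```

```text
ang -35.1 yaw -0.1  shift x 0.6 y -0.7 z(down) 85.0 mm  t 16.30 tilt -1.000
```

servo_tool --steps '[0.055,0.001,-0.001,0.045,0,0.055,0,0,0.025,0,0.055,0,0,0.011,0,0.055,0,0,0.004,0,0.055,0,0,0,0,0.055,0,0,0,0]'

```text
time: 17.05
position: [0.4697, -0.1238, 0.0214]
tool_rot: [0.887, 0.461, 0.001, 0.001]
wrist_force: [-0.4, 0.1, -2.0]
gripper_width: 0.728
grip_force: 30.0
```

```bash
python3 go.py .4694 -.1249 .021 -35
```

```text
ang -35.1 yaw -0.1  shift x -1.1 y 0.4 z(down) 0.4 mm  t 17.05 tilt -1.000
```

servo_tool --steps '[0.055,-0.001,0,0.001,0,0.087,0,0,0,0,0.087,0,0,0,0,0.087,0,0,0,0,0.087,0,0,-0.04,0,0.087,0,0,-0.055,0,0.087,0,0,-0.05,0,0.087,0,0,0,0]'

```text
time: 18.05
position: [0.4711, -0.1249, 0.1684]
tool_rot: [0.887, 0.461, 0.003, 0.003]
wrist_force: [-0.8, -0.3, -0.0]
gripper_width: 0.996
grip_force: 0.0
```

```bash
python3 go.py .6455 -.1550 .16 -35
```

```text
ang -35.1 yaw -0.1  shift x 75.4 y 160.1 z(down) 8.4 mm  t 18.05 tilt -1.000
```

servo_tool --steps '[0.087,0.019,0.04,0,0,0.087,0.019,0.04,0,0,0.087,0.019,0.04,0,0,0.087,0.019,0.04,0,0,0.087,0,0,0,0,0.087,0,0,0,0,0.087,0,0,0,0,0.087,0,0,0,0]'

```text
time: 19.05
position: [0.6422, -0.1541, 0.1648]
tool_rot: [0.887, 0.461, -0.0, 0.0]
wrist_force: [-0.8, -0.0, -0.3]
gripper_width: 0.999
grip_force: 0.0
```

```bash
python3 go.py .6455 -.155 .009 -35; python3 top.py .6455 -.155 .049
```

```text
ang -35.0 yaw -0.0  shift x 1.1 y 3.2 z(down) 155.8 mm  t 19.05 tilt -1.000
circle px [256.5 179. ] 30.1 world [ 0.6478 -0.1532  0.049 ] world circ ((0.6476506590843201, -0.1536574810743332), 0.027074292302131653) zmed 0.0482 rect ((647.464599609375, -153.83203125), (53.221824645996094, 52.65110778808594), 54.962310791015625)
```

servo_tool --steps '[0.087,0.003,0.004,0.05,0,0.087,0,0,0.05,0,0.087,0,0,0.035,0,0.087,0,0,0.02,0,0.087,0,0,0,0,0.045,0,0,0,0,0.045,0,0,0,0,0.045,0,0,0,0]'

```text
time: 20.1
position: [0.6487, -0.154, 0.0107]
tool_rot: [0.887, 0.461, 0.001, 0.001]
wrist_force: [-0.1, -0.5, -0.2]
gripper_width: 0.741
grip_force: 0.0
```

servo_tool --steps '[0.045,0,0,0,0,0.045,0,0,0,0,0.045,0,0,0,0,0.045,0,0,0,0]'

```text
time: 20.6
position: [0.6482, -0.154, 0.0099]
tool_rot: [0.887, 0.461, 0.0, 0.0]
wrist_force: [-1.2, -0.5, 4.5]
gripper_width: 0.588
grip_force: 30.0
```

```bash
python3 go.py .6476 -.1535 .15 -35;python3 - <<'E'
from h import *
im,d,s=grab('top'); save(im[130:290,70:330],'t2.png'); np.savez('/tmp/top2',im=im,d=d)
E
sed -i "s/'\/tmp\/top.npz'/__import__('sys').argv[1]/" m.py; echo; python3 - <<'E'
import cv2;a=cv2.imread('pics/t2.png');cv2.imwrite('pics/t2.png',cv2.resize(a,None,fx=3,fy=3))
E
```

```text
ang -35.0 yaw -0.0  shift x 0.0 y -0.7 z(down) -140.1 mm  t 20.60 tilt -1.000
```

View pics/t2.png

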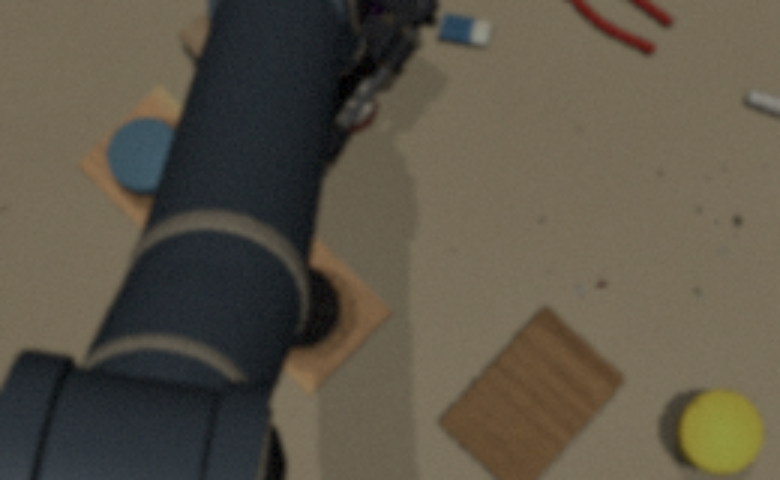

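The top view shows the blue pot in the left well at crop (145,155) and the jar in the right well at crop (325,305). The arm hides the wax pot. I lift the coral pot and stop just short of the wax pot to look at it with the wrist camera.

servo_tool --steps '[0.045,0,0,-0.045,0,0.045,0,0,-0.05,0,0.045,0,0,-0.045,0,0.045,-0.017,-0.049,0,0,0.045,-0.017,-0.049,0,0,0.045,-0.018,-0.05,0,0,0.045,0,0,0,0,0.045,0,0,0,0]'

```text
time: 21.65
position: [0.4975, -0.1117, 0.1497]
tool_rot: [0.887, 0.461, 0.0, 0.0]
wrist_force: [-0.8, -0.4, -0.6]
gripper_width: 0.586
grip_force: 30.0
```

servo_tool --steps '[0.045,0,0,0,0,0.045,0,0,0,0]'

```text
time: 21.9
position: [0.4978, -0.1116, 0.1494]
tool_rot: [0.887, 0.461, 0.0, -0.0]
wrist_force: [-0.1, -0.2, -0.9]
gripper_width: 0.585
grip_force: 30.0
```

```bash
sed -i "s/np.round(c,1),round/np.round(c,1),round/; s/^im,d,s=grab/&/" top.py; sed -i 's/; P=cloud/; save(im,"last.png"); P=cloud/' top.py; python3 top.py .5347 -.0578 .039;python3 go.py .5347 -.0578 .051 -35
```

```text
circle px [251.4 107.7] 37.5 world [ 0.5352 -0.0576  0.039 ] world circ ((0.5346695184707642, -0.05828123912215233), 0.030124127864837646) zmed 0.0382 rect ((534.6375122070312, -58.576934814453125), (59.110923767089844, 58.64203643798828), 54.970664978027344)
ang -35.1 yaw -0.1  shift x 65.3 y -0.5 z(down) 98.4 mm  t 21.95 tilt -1.000
```

View pics/last.png

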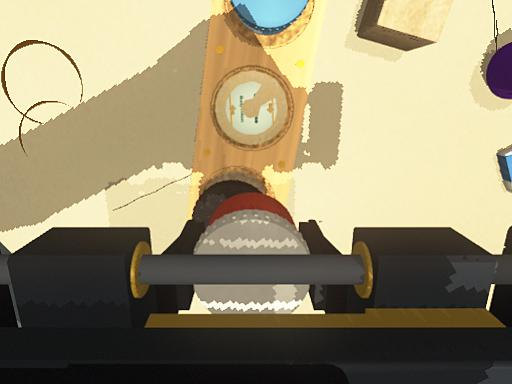

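The wax pot sits in the middle well at (252,108), the blue pot beyond it in the left well, and the coral pot is in the fingers. I carry it over the wax pot.

servo_tool --steps '[0.045,0.033,0,0,0,0.045,0.032,0,0,0,0.045,0,0,0.04,0,0.045,0,0,0.04,0,0.045,0,0,0,0,0.045,0,0,0,0,0.045,0,0,0,0,0.045,0,0,0,0]'

```text
time: 22.95
position: [0.5352, -0.0584, 0.0709]
tool_rot: [0.887, 0.461, 0.001, 0.001]
wrist_force: [0.3, -0.2, -1.4]
gripper_width: 0.585
grip_force: 30.0
```

```bash
python3 go.py .535 -.058 .0495 -35
```

```text
ang -35.1 yaw -0.1  shift x 0.3 y -0.4 z(down) 21.4 mm  t 22.95 tilt -1.000
```

servo_tool --steps '[0.045,0,0,0.012,0,0.045,0,0,0.006,0,0.045,0,0,0.003,0,0.045,0,0,0,0,0.045,0,0,0,0,0.045,0,0,0,0]'

```text
time: 23.7
position: [0.5343, -0.0582, 0.0485]
tool_rot: [0.887, 0.461, 0.0, -0.0]
wrist_force: [-0.4, -0.0, -0.8]
gripper_width: 0.582
grip_force: 30.0
```

```bash
python3 go.py .535 -.058 .0495 -35
```

```text
ang -35.0 yaw -0.0  shift x 0.6 y 0.5 z(down) -1.0 mm  t 23.70 tilt -1.000
```

servo_tool --steps '[0.045,0,0,0.001,0,0.045,0,0,0,0,0.087,0,0,0,0,0.087,0,0,0,0,0.087,0,0,0,0,0.087,0,0,-0.03,0,0.087,0,0,-0.045,0,0.087,0,0,-0.045,0]'

```text
time: 24.7
position: [0.534, -0.0583, 0.1685]
tool_rot: [0.887, 0.461, -0.0, -0.0]
wrist_force: [0.6, 0.2, 0.5]
gripper_width: 0.995
grip_force: 0.0
```

servo_tool --steps '[0.087,-0.055,0,0,0,0.087,0,0,0,0,0.087,0,0,0,0,0.087,0,0,0,0]'

```text
time: 25.2
position: [0.5031, -0.1022, 0.1673]
tool_rot: [0.887, 0.462, 0.0, -0.0]
wrist_force: [-0.9, -0.7, -0.2]
gripper_width: 1.003
grip_force: 0.0
```

```bash
python3 top.py .535 -.058 .088; python3 - <<'E'
from h import *
im,d,s=grab('top'); np.savez('/tmp/top3',im=im,d=d)
P=cloud('top',d)
m=((P[:,:,2]>.08)&(P[:,:,2]<.1)&(np.hypot(P[:,:,0]-.535,P[:,:,1]+.058)<.05))
print('top',m.sum(),P[m][:,:].mean(0) if m.any() else '')
a=cv2.imread('pics/last.png'); cv2.imwrite('pics/l2.png',a[:260,150:420])
E
```

```text
circle px [252.2 125.6] 36.7 world [ 0.534  -0.0583  0.088 ] world circ ((0.5332682132720947, -0.058821287006139755), 0.026867704465985298) zmed 0.0868 rect ((533.035400390625, -58.81386184692383), (52.69019317626953, 52.84519958496094), 39.80657958984375)
top 0
```

View pics/l2.png

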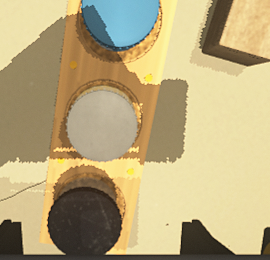

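The coral pot sits centred on the wax pot to about 1 mm, at crop (104,125). Its lid is at z 0.087, and the blue pot and jar are in their wells. The block is next.

servo_tool --steps '[0.087,0,0,0,7.1,0.087,0,0,0,7.1,0.087,0.042,0.022,0,0,0.087,0.042,0.022,0,0,0.087,0.042,0.022,0,0,0.087,0.042,0.021,0,0,0.087,0,0,0,0,0.087,0,0,0,0]'

```text
time: 26.3
position: [0.6859, -0.0592, 0.1667]
tool_rot: [0.937, 0.349, -0.001, -0.0]
wrist_force: [-0.1, 0.7, 0.3]
gripper_width: 1.004
grip_force: 0.0
```

servo_tool --steps '[0.087,0,0,0,0,0.087,0,0,0,0]'

```text
time: 26.55
position: [0.6861, -0.0601, 0.168]
tool_rot: [0.938, 0.348, -0.0, 0.0]
wrist_force: [-0.2, -1.1, -0.6]
gripper_width: 0.998
grip_force: 0.0
```

```bash
python3 top.py .687 -.058 .050;python3 go.py .687 -.0578 .015 -49.2
```

```text
circle px [251.5 176.6] 45.2 world [ 0.6901 -0.0566  0.05  ] world circ ((0.688896656036377, -0.05763097479939461), 0.04141831025481224) zmed 0.0494 rect ((688.8624267578125, -57.32994842529297), (69.99839782714844, 49.42213821411133), 40.485206604003906)
ang -49.3 yaw -0.1  shift x 2.0 y -1.2 z(down) 153.0 mm  t 26.60 tilt -1.000
```

servo_tool --steps '[0.087,0.003,-0.001,0.05,0,0.087,0,0,0.05,0,0.087,0,0,0.035,0,0.087,0,0,0.018,0,0.087,0,0,0,0,0.04,0,0,0,0,0.04,0,0,0,0,0.04,0,0,0,0]'

```text
time: 27.6
position: [0.6891, -0.0569, 0.0158]
tool_rot: [0.937, 0.348, 0.001, 0.0]
wrist_force: [0.4, 0.7, -0.2]
gripper_width: 0.747
grip_force: 0.0
```

servo_tool --steps '[0.04,0,0,0,0,0.04,0,0,0,0,0.04,0,0,0,0,0.04,0,0,0,0]'

```text
time: 28.1
position: [0.6885, -0.0569, 0.0149]
tool_rot: [0.937, 0.348, 0.0, 0.0]
wrist_force: [0.4, 0.0, 3.0]
gripper_width: 0.575
grip_force: 30.0
```

servo_tool --steps '[0.04,0,0,-0.05,0,0.04,0,0,-0.05,0,0.04,0,0,-0.05,0,0.04,0,0,0,0]'

```text
time: 28.6
position: [0.6913, -0.0565, 0.1696]
tool_rot: [0.937, 0.348, 0.004, 0.002]
wrist_force: [0.2, 0.1, -0.7]
gripper_width: 0.575
grip_force: 30.0
```

```bash
python3 go.py .3956 -.3079 .13 -133;  python3 go.py .3956 -.3079 .13 -49.2; python3 - <<'E'
from h import *
z=np.load('/tmp/top3.npz'); im=z['im']
E
```

```text
ang -49.3 yaw 83.7  shift x -44.8 y 385.5 z(down) 39.6 mm  t 28.60 tilt -1.000
ang -49.3 yaw -0.1  shift x -388.1 y -2.9 z(down) 39.6 mm  t 28.60 tilt -1.000
```

servo_tool --steps '[0.04,-0.054,0.014,0,0,0.04,-0.054,0.014,0,0,0.04,-0.054,0.014,0,0,0.04,-0.054,0.014,0,0,0.04,-0.054,0.014,0,0,0.04,-0.054,0.014,0,0,0.04,-0.053,0.013,0,0,0.04,0,0,0,-10.6]'

```text
time: 29.6
position: [0.4609, -0.3815, 0.1627]
tool_rot: [0.902, 0.431, -0.002, -0.001]
wrist_force: [0.9, 1.3, -1.4]
gripper_width: 0.572
grip_force: 30.0
```

servo_tool --steps '[0.04,0,0,0,-10.6,0.04,0,0,0,-10.6,0.04,0,0,0,-10.6,0.04,0,0,0,-10.6,0.04,0,0,0,-10.6,0.04,0,0,0,-10.6,0.04,0,0,0,-10.6,0.04,0,0,0,-10.6]'

```text
time: 30.6
position: [0.4652, -0.3758, 0.1629]
tool_rot: [0.37, 0.929, 0.001, -0.001]
wrist_force: [-0.2, -0.2, -0.4]
gripper_width: 0.573
grip_force: 30.0
```

servo_tool --steps '[0.04,0,0,0,0,0.04,0,0,0,0,0.04,0,0,0,0]'

```text
time: 30.98
position: [0.466, -0.3763, 0.1643]
tool_rot: [0.374, 0.927, -0.0, -0.0]
wrist_force: [-0.2, -0.1, -0.8]
gripper_width: 0.572
grip_force: 30.0
```

```bash
python3 go.py .3956 -.3079 .034 47; python3 - <<'E'
from h import *
im,d,s=grab('wrist'); save(im,'w5.png'); np.savez('/tmp/w5',im=im,d=d,p=s['position'],q=s['tool_rot'])
hsv=cv2.cvtColor(im,cv2.COLOR_RGB2HSV)
P=cloud('wrist',d,s); z=P[:,:,2]
m=((z>.012)&(z<.026)&(np.hypot(P[:,:,0]-.3956,P[:,:,1]+.3079)<.085)).astype(np.uint8)
cn=max(cv2.findContours(m,0,2)[0],key=cv2.contourArea)
q=onplane('wrist',cn[:,0],.018,s)[:,:2].astype(np.float32)*1000
print(cv2.minAreaRect(q), np.median(z[m>0]))
E
```

```text
ang 46.1 yaw -0.9  shift x 98.1 y 2.0 z(down) 130.3 mm  t 30.98 tilt -1.000
((397.88287353515625, -311.0888977050781), (89.29915618896484, 123.59248352050781), 47.045249938964844) 0.017323053737192395
```

View pics/w5.png

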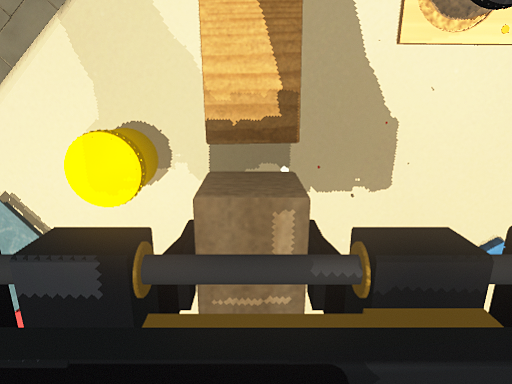

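The wrist view shows the board ahead at (252,70), cut off by the top of the picture, and the block held below it. The yellow jar at (105,165) is well clear. The board centre agrees with the top view to 1 mm.

servo_tool --steps '[0.04,0,0,0,-0.9,0.04,0.049,0.001,0,0,0.04,0.049,0.001,0,0,0.04,0,0,0.04,0,0.04,0,0,0.04,0,0.04,0,0,0,0,0.04,0,0,0,0,0.04,0,0,0,0]'

```text
time: 32.02
position: [0.397, -0.3089, 0.0862]
tool_rot: [0.366, 0.931, -0.0, 0.002]
wrist_force: [-0.8, 1.1, -1.2]
gripper_width: 0.568
grip_force: 30.0
```

```bash
python3 go.py .3955 -.3085 .0335 47
```

```text
ang 47.1 yaw 0.1  shift x 1.3 y -0.7 z(down) 52.7 mm  t 32.02 tilt -1.000
```

servo_tool --steps '[0.04,0.001,-0.001,0.03,0,0.04,0,0,0.013,0,0.04,0,0,0.006,0,0.04,0,0,0.003,0,0.04,0,0,0,0,0.04,0,0,0,0,0.04,0,0,0,0]'

```text
time: 32.9
position: [0.3944, -0.3084, 0.0328]
tool_rot: [0.366, 0.931, -0.0, 0.0]
wrist_force: [-0.4, 0.3, 0.3]
gripper_width: 0.57
grip_force: 30.0
```

```bash
python3 go.py .3955 -.3085 .0335 47
```

```text
ang 47.0 yaw 0.0  shift x -0.9 y 0.6 z(down) -0.7 mm  t 32.90 tilt -1.000
```

Release, rise, and swing away for a final check.

servo_tool --steps '[0.087,0,0,0,0,0.087,0,0,0,0,0.087,0,0,0,0,0.087,0,0,-0.03,0,0.087,0,0,-0.05,0,0.087,0,0,-0.055,0,0.087,0,0,-0.055,0,0.087,-0.05,0,0,0]'

```text
time: 33.9
position: [0.4325, -0.3427, 0.229]
tool_rot: [0.366, 0.931, -0.003, 0.005]
wrist_force: [1.3, -0.5, 0.0]
gripper_width: 0.999
grip_force: 0.0
```

servo_tool --steps '[0.087,-0.03,-0.04,0,0,0.087,-0.03,-0.05,0,0,0.087,-0.03,-0.05,0,0,0.087,-0.02,-0.05,0,0,0.087,0,-0.05,0,0,0.087,0,-0.05,0,0,0.087,0,0,0,0,0.087,0,0,0,0]'

```text
time: 34.9
position: [0.3143, -0.6289, 0.2222]
tool_rot: [0.366, 0.931, 0.001, 0.0]
wrist_force: [-0.0, 1.1, 0.1]
gripper_width: 0.999
grip_force: 0.0
```

```bash
cat > fin.py <<'E'
from h import *
im,d,s=grab('top'); np.savez('/tmp/top4',im=im,d=d); P=cloud('top',d)
cv2.imwrite('pics/fin.png',cv2.resize(im[100:310,80:370,::-1],None,fx=2.7,fy=2.7))
print(s['position'])
for nm,x,y,h in [('block',.3955,-.3085,.068),('coral',.535,-.058,.088),('jar',.47,-.124,.066),('blue',.599,.007,.048),('ink',.4265,-.5495,.079)]:
    m=((np.abs(P[:,:,2]-h)<.006)&(np.hypot(P[:,:,0]-x,P[:,:,1]-y)<.05)).astype(np.uint8)
    c=cv2.findContours(m,0,2)[0]
    if not c: print(nm,'none');continue
    c=max(c,key=cv2.contourArea); q=onplane('top',c[:,0],h)[:,:2].astype(np.float32)*1000; r=cv2.minAreaRect(q)
    print(nm,np.round(r[0],1),np.round(r[1],1),round(r[2],1),np.median(P[m>0][:,2]).round(4))
E
python3 fin.py
```

```text
[ 0.31432397 -0.62885925  0.222224  ]
block [ 393.3 -308.7] [49.9 70. ] 47.1 0.0683
coral [532.6 -59.2] [53.  52.7] 45.8 0.0876
jar [ 469.2 -122.4] [64.6 64. ] 0.8 0.0661
blue [597.   7.] [60.9 59.3] 2.1 0.0479
ink [ 426.6 -549.6] [12.5 12.9] 25.1 0.0788
```

View pics/fin.png

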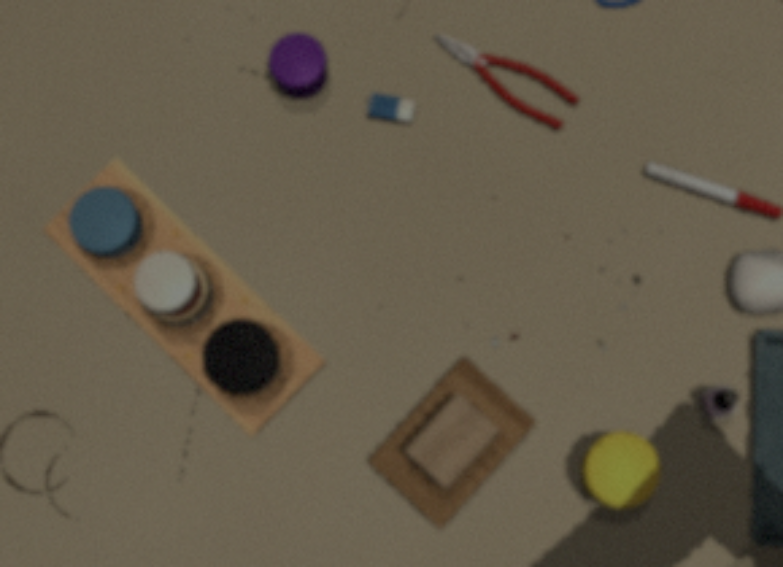

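The final view shows the blue pot (105,220), coral on wax (168,283) and jar (240,357) in their wells. The block is square on the board at (450,440), with its top heights and angle right and its centre about 2 mm off. The ink bottle and eraser are where they were.

```bash
python3 -c "
from plant import ctrl; print(ctrl.close_job())"
```

```text
the job is handed in; nothing more can be done
None
```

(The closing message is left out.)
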